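# Put the stacked hole saws away

## Task

Take the stack of four hole saws apart and put each one away on its own storage block, the one with the painted disc of the saw's colour and size: teeth down over the wooden plug, sitting flat on the board. Set them down rather than dropping them, do not tip any over, and leave the oil bottle and the tape measure where they stand.

Things in the scene. Friction and masses are not known exactly. Their poses are not given: they have to be found in the camera images.
- saw_yellow: yellow hole saw: round steel cup 38 mm in outside diameter and 36 mm tall, open and toothed at the bottom, closed flat on top with a small threaded arbor hole; wall 3 mm, the inside open for 22 mm above the teeth. Origin: centre of the circle of tooth tips (underside); z up through the closed top, 36 mm above. About 80 g. At the start it stands teeth down on the flat top of the green saw, at the top of the stack.
- saw_green: green hole saw: round steel cup 48 mm in outside diameter and 36 mm tall, open and toothed at the bottom, closed flat on top with a small threaded arbor hole; wall 3 mm, the inside open for 22 mm above the teeth. Origin: centre of the circle of tooth tips (underside); z up through the closed top, 36 mm above. About 110 g. At the start it stands teeth down on the flat top of the blue saw.
- saw_blue: blue hole saw: round steel cup 57 mm in outside diameter and 36 mm tall, open and toothed at the bottom, closed flat on top with a small threaded arbor hole; wall 3 mm, the inside open for 22 mm above the teeth. Origin: centre of the circle of tooth tips (underside); z up through the closed top, 36 mm above. About 140 g. At the start it stands teeth down on the flat top of the red saw.
- saw_red: red hole saw: round steel cup 67 mm in outside diameter and 36 mm tall, open and toothed at the bottom, closed flat on top with a small threaded arbor hole; wall 3 mm, the inside open for 22 mm above the teeth. Origin: centre of the circle of tooth tips (underside); z up through the closed top, 36 mm above. About 180 g. At the start it stands teeth down on the bench and carries the stack: from the top yellow, green, blue, red.
- block_yellow: storage block of the yellow 38 mm saw: fixed plywood board 90 x 90 x 12 mm on the bench, with a yellow painted disc 40 mm across and, at its centre, a wooden plug 10 mm in diameter that stands 18 mm above the board (top edge bevelled 3 mm). The saw goes over the plug with 11 mm of play all round. Origin: centre of the board's underside, on the bench; z up, x and y along the board's sides (any yaw).
- block_green: storage block of the green 48 mm saw: fixed plywood board 90 x 90 x 12 mm on the bench, with a green painted disc 50 mm across and, at its centre, a wooden plug 20 mm in diameter that stands 18 mm above the board (top edge bevelled 3 mm). The saw goes over the plug with 11 mm of play all round. Origin: centre of the board's underside, on the bench; z up, x and y along the board's sides (any yaw).
- block_blue: storage block of the blue 57 mm saw: fixed plywood board 90 x 90 x 12 mm on the bench, with a blue painted disc 59 mm across and, at its centre, a wooden plug 29 mm in diameter that stands 18 mm above the board (top edge bevelled 3 mm). The saw goes over the plug with 11 mm of play all round. Origin: centre of the board's underside, on the bench; z up, x and y along the board's sides (any yaw).
- block_red: storage block of the red 67 mm saw: fixed plywood board 90 x 90 x 12 mm on the bench, with a red painted disc 69 mm across and, at its centre, a wooden plug 39 mm in diameter that stands 18 mm above the board (top edge bevelled 3 mm). The saw goes over the plug with 11 mm of play all round. Origin: centre of the board's underside, on the bench; z up, x and y along the board's sides (any yaw).
- oil_bottle: bystander: white cutting-oil bottle with yellow label and red nozzle, 48 mm in diameter, 145 mm tall, standing loose. Origin: centre of its underside, z up. To be left alone.
- tape_measure: bystander: yellow and black tape measure, 70 x 36 mm and 68 mm tall, standing loose on the bench. Origin: centre of its underside, x along its 70 mm length, z up. To be left alone.

How it is judged (in metres and radians):
At the end, for the whole second after the job is handed in: Each saw stands upright (0.1 rad) over the plug of its own colour's block: within 14 mm sideways of the block's centre, its teeth within 4 mm of the board's top, released and at rest; the oil bottle and the tape measure are within 3 cm of where they stood (horizontal distance between saw_yellow and block_yellow below 0.014 m and z of saw_yellow in the frame of block_yellow between 0.008 and 0.016 m and angle between each of saw_yellow, saw_green, saw_blue, saw_red's own z axis and vertical below 0.1 rad and linear speed of each of saw_yellow, saw_green, saw_blue, saw_red below 0.02 m/s and angular speed of each of saw_yellow, saw_green, saw_blue, saw_red below 0.2 rad/s and horizontal distance between saw_green and block_green below 0.014 m and z of saw_green in the frame of block_green between 0.008 and 0.016 m and horizontal distance between saw_blue and block_blue below 0.014 m and z of saw_blue in the frame of block_blue between 0.008 and 0.016 m and horizontal distance between saw_red and block_red below 0.014 m and z of saw_red in the frame of block_red between 0.008 and 0.016 m and distance of each of oil_bottle, tape_measure from where it was at the start of the episode below 0.03 m); the robot touches nothing.
It fails at once if a hole saw is tipped over (more than 60 degrees from upright) (angle between any of saw_yellow, saw_green, saw_blue, saw_red's own z axis and vertical above 1.05 rad).
It fails at once if a hole saw is dropped or thrown (faster than 0.9 m/s, a fall of about 4 cm, while the fingers do not touch it) ((linear speed of saw_yellow above 0.9 m/s and contact force between saw_yellow and the fingers below 0.05 N) or (linear speed of saw_green above 0.9 m/s and contact force between saw_green and the fingers below 0.05 N) or (linear speed of saw_blue above 0.9 m/s and contact force between saw_blue and the fingers below 0.05 N) or (linear speed of saw_red above 0.9 m/s and contact force between saw_red and the fingers below 0.05 N)).
It fails at once if the oil bottle or the tape measure is pushed more than 3 cm or knocked over (distance of any of oil_bottle, tape_measure from where it was at the start of the episode above 0.03 m or angle between any of oil_bottle, tape_measure's own z axis and vertical above 0.6 rad).
It also fails if it takes over 106 s, if anything falls off the work surface, if the arm or the gripper's body presses on something with over 40 N, if the wrist force passes 120 N, or if a joint passes its speed limit or range.

## Robot

A 6-joint arm with a two-finger parallel gripper is mounted at the origin on the work surface. World frame = base frame: x ahead of the robot, y to its left, z up, the work surface at z = 0. Lengths are in mm, angles in rad, forces in N, time in s.
With the tool pointing down it reaches from about 350 to 875 mm from the base axis. Payload 4.2 kg.
Tool frame: the origin (TCP) lies at the very end of the fingers, on their centre line; the grasp point (between the pads) lies 19 mm behind it; z points along the fingers, y is the line along which they close (so a half turn about z gives the same grasp; the last joint's range is limited). The gripper opens to 85 mm and grips with 20 to 120 N. Pads are 22 mm wide; open, the fingers measure 114 mm over their backs; the gripper's body (76 mm by 85 mm) begins 54 mm behind the grasp point. The pads swing forward as they close: fully open they stand 13 mm farther back than shut.
Start: joints at [1.531, 0.385, 0.008, 0, -1.194, -0.259], TCP at [183.951, 597.295, 231.312] pointing down, gripper open.
Joint ranges: [-3.14, 3.14], [-1.21, 2.06], [-1.07, 1.41], [-3.16, 2.05], [-2.99, -0.16], [-3.1, 3.1]. Speed limits (rad/s): [2.79, 2.79, 3.14, 3.14, 3.14, 3.14].

## Interface

Orientations are given as a unit quaternion [x, y, z, w].
In Python, from bench import arm, optics gives the robot as it stands. The module is installed in compiled form; this text tells all that it offers.
- The arm moves only by the tool step_arm, never from a script. Its argument "motion" is a list of rows, each an object with "dr": the turn, a rotation vector about the tool's x, y, z in units of 8 degrees (1.0 is 8 degrees), a list of three; "slide": the shift along the tool's x, y, z in mm, a list of three; "jaw": the finger opening in mm, from 0 to 85.4. A call has exactly 8 rows; each row is the pose to reach, as a shift and turn from the pose commanded when the call began, along the tool's axes at that moment; what a row does not reach only later rows make up. A row lasts 1/8 s, in which the tool goes at most 62.5 mm and 10.7 degrees, less where a joint would pass 70% of its speed; a pose out of reach is approached as far as the arm can. A call with a gripper value outside its range is refused whole. The fingers move at their own pace and stop on an object; the grip force is fixed at half the most. Time passes only in rows, so rows that repeat a pose let the fingers close, or fill a call up. It gives the time, the measured TCP pose, the force, the opening and the grip force at its end, in the units of the state.
- arm.read_state(): the state, without advancing time (a new reading comes with each control period).
- optics.get_image(name): name is "scene" or "top" or "wrist"; returns the picture (480x640x3 uint8, blue, green, red); there is no depth.
- optics.camera_info(name): a dict with "camera_matrix" (3x3 intrinsics, pixels), "k1" (the pictures are not rectified: a ray, as slopes to the right and down, at radius r is drawn at 1 + k1 r^2 times it, then the intrinsics apply), "view" (4x4, takes a point from world to camera coordinates); the wrist camera has in their place "T_tool_cam" (4x4, takes a point from camera to tool coordinates, whose origin is the TCP and whose axes are the flange's). Camera axes: x right, y up, looking along -z (the intrinsics and any distortion apply to the point x, -y, -z); pixel columns grow to the right and rows downward; lengths in mm; the calibration is good to about 2 mm. A picture is of the moment at which its call begins: read the wrist's pose just before it. camera_info takes no time and is no camera call.
- arm.job_done(): hands the job in; it is judged then, once.
The state is a dict: "clock": time; "joints": joint angles; "joint_vel": joint speeds; "joint_efforts": joint torques, N m; "position": TCP position; "ee_rot": TCP orientation; "contact_force": force on the tool from outside, world axes, zero at the start; "wrist_torque": the same for the moment, N m; "gripper_width": finger opening in mm; "grasp_force": force on a finger pad.
Only numpy, scipy, OpenCV 4.12 (cv2) and the standard library are available. Lean on these libraries where they do the work, as an engineer would, in place of code of your own. Each camera call takes 0.05 s, during which the arm holds its last target. There are 200 camera calls.

## Working session

There is one attempt and no reset: what is moved stays moved. The work goes in short steps, Python scripts to look and compute and a tool call to move; the robot and the scene stay as the last step left them, time stands still between calls to the robot, and variables do not carry over. Pictures are saved under pics/ and viewed, at most 15 in all, crops included, and the job is handed in when it is done.

Besides the shell and the picture viewer there is one more tool, called after "Call:" as name(argument=value, ...), one argument or row to a line, values as JSON. step_arm: Moves the arm, as the interface text tells. Its arguments: {"type":"object","properties":{"motion":{"type":"array","items":{"type":"object","properties":{"dr":{"type":"array","items":{"type":"number"}},"slide":{"type":"array","items":{"type":"number"}},"jaw":{"type":"number"}}}}},"required":["motion"]}

```bash
mkdir -p pics
python3 - <<'E'
from bench import arm, optics
import cv2,json
print({k:v for k,v in arm.read_state().items()})
for n in("top","scene","wrist"):
    i=optics.get_image(n); cv2.imwrite(f"pics/{n}0.png",i); print(n,optics.camera_info(n))
E
```

```text
{'clock': 0.0, 'joints': array([ 1.53056946e+00,  3.85604643e-01,  6.61229419e-03, -5.06624898e-04,
       -1.19401349e+00, -2.58615844e-01]), 'joint_vel': array([0.00151126, 0.00077903, 0.00031154, 0.00093283, 0.00033466,
       0.00018575]), 'joint_efforts': array([-2.42169881e-04, -3.92290986e+01,  1.88402635e+01,  4.18642849e+00,
       -4.65029996e-03, -2.88558489e-06]), 'position': array([183.80698638, 596.7411351 , 230.18614134]), 'ee_rot': array([ 9.88842836e-01, -1.48958284e-01, -1.13644379e-04,  1.12383372e-03]), 'contact_force': array([ 0.21616771,  0.67542935, -0.02944502]), 'wrist_torque': array([ 0.00181728,  0.01014534, -0.02402854]), 'grasp_force': 0.0, 'gripper_width': 85.33132284441777}
top {'camera_matrix': array([[483.34017436,   0.        , 309.93686636],
       [  0.        , 483.34017436, 235.20513762],
       [  0.        ,   0.        ,   1.        ]]), 'k1': -0.09921624021184823, 'view': array([[ 2.52156589e-04, -9.99994306e-01,  3.36507384e-03,
        -6.12760210e+00],
       [ 9.90133643e-01,  7.21201796e-04,  1.40124404e-01,
        -5.44983714e+02],
   
[... 585 characters left out ...]
6404e-02,  6.03607887e-01,
        -1.39319158e+03],
       [ 0.00000000e+00,  0.00000000e+00,  0.00000000e+00,
         1.00000000e+00]])}
wrist {'camera_matrix': array([[424.02732524,   0.        , 323.58162089],
       [  0.        , 424.02732524, 236.2790979 ],
       [  0.        ,   0.        ,   1.        ]]), 'k1': -0.092947066104613, 'T_tool_cam': array([[ 5.94088354e-04,  9.65489086e-01,  2.60442839e-01,
         6.59076739e+01],
       [ 9.99999775e-01, -6.54947924e-04,  1.46891549e-04,
        -7.41002247e-01],
       [ 3.12398684e-04,  2.60442694e-01, -9.65489257e-01,
        -1.42877470e+02],
       [ 0.00000000e+00,  0.00000000e+00,  0.00000000e+00,
         1.00000000e+00]])}
```

View pics/top0.png

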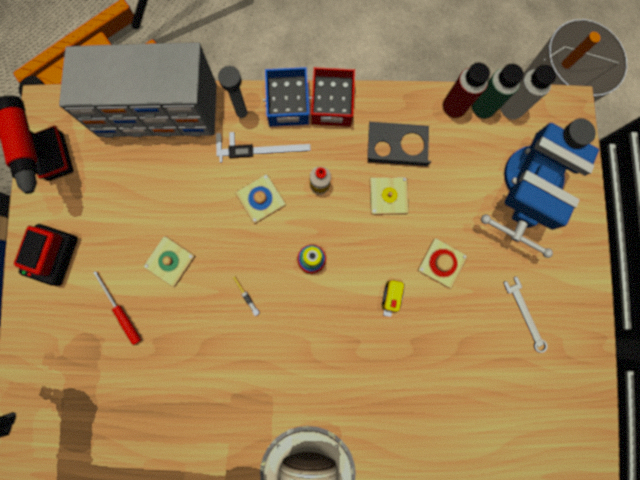

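View pics/scene0.png

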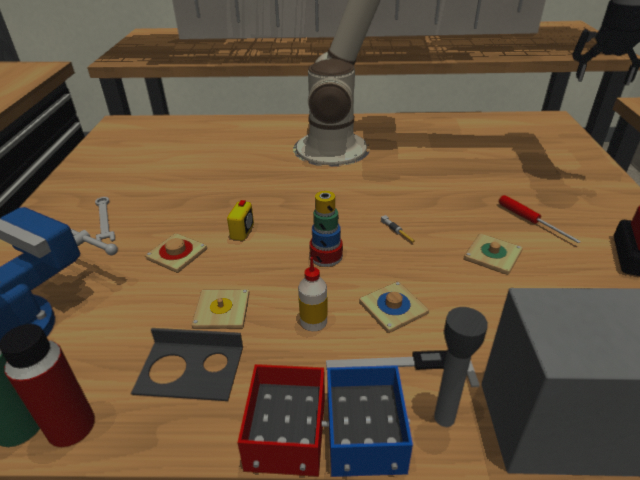

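The top view shows the stack at (311,257) and the blocks at yellow (390,195), green (168,261), blue (261,197) and red (443,262). The bottle is at (320,180) and the tape at (395,296).

```bash
cat > h.py <<'E'
from bench import arm, optics
import cv2, numpy as np
from scipy.spatial.transform import Rotation as R
def pose():
    s=arm.read_state(); T=np.eye(4); T[:3,:3]=R.from_quat(s["ee_rot"]).as_matrix(); T[:3,3]=s["position"]; return T
def cast(name,uv,z,T=None):
    c=optics.camera_info(name); K=c["camera_matrix"]
    p=cv2.undistortPoints(np.array(uv,float).reshape(-1,1,2),K,np.array([c["k1"],0,0,0.]))[:,0]
    M=T@c["T_tool_cam"] if name=="wrist" else np.linalg.inv(c["view"])
    d=np.c_[p[:,0],-p[:,1],-np.ones(len(p))]@M[:3,:3].T; o=M[:3,3]
    return o+d*((z-o[2])/d[:,2])[:,None]
HUE=dict(yellow=(22,34),green=(60,95),blue=(98,125),red=(172,6))
def mask(img,col,s=110,v=50):
    h=cv2.cvtColor(img,cv2.COLOR_BGR2HSV); a,b=HUE[col]; H=h[...,0]
    m=(H>=a)&(H<=b) if a<b else (H>=a)|(H<=b)
    return (m&(h[...,1]>s)&(h[...,2]>v)).astype(np.uint8)
def blobs(m,amin=40):
    cs,_=cv2.findContours(m,cv2.RETR_EXTERNAL,cv2.CHAIN_APPROX_NONE)
    return [c[:,0] for c in cs if cv2.contourArea(c)>amin]
def circ(P):  # least-squares circle of xy points
    A=np.c_[2*P[:,:2],np.ones(len(P))]; x=np.linalg.lstsq(A,(P[:,:2]**2).sum(1),rcond=None)[0]
    return x[:2],np.sqrt(x[2]+x[:2]@x[:2])
E
python3 - <<'E'
from h import *
for n in("top","scene"):
    i=cv2.imread(f"pics/{n}0.png")
    for col in HUE:
        for c in blobs(mask(i,col,150 if col=="yellow" else 110)):
            u=c.mean(0)
            if n=="top" and not(140<u[0]<470 and 160<u[1]<320): continue
            if n=="scene" and not(140<u[0]<530 and 170<u[1]<330): continue
            o,r=circ(cast(n,c,12)); print(n,col,u.round(),"z12:",o.round(1),r.round(1),"z144:",circ(cast(n,c,144))[0].round(1),circ(cast(n,c,144))[1].round(1))
E
```

```text
top yellow [393. 295.] z12: [ 407.5 -200.5] 30.0 z144: [ 405.3 -177.4] 26.5
top yellow [312. 256.] z12: [499.1 -10.7] 20.9 z144: [486.2  -9.7] 18.5
top yellow [389. 195.] z12: [ 647.4 -196.4] 18.5 z144: [ 617.2 -173.7] 16.3
top green [168. 261.] z12: [487.6 329.8] 20.3 z144: [476. 291.] 17.9
top blue [260. 198.] z12: [639.4 113.9] 26.1 z144: [610.1 100.3] 23.1
top red [443. 262.] z12: [ 483.9 -320.3] 30.9 z144: [ 472.8 -283.1] 27.3
top red [320. 173.] z12: [700.9 -31.3] 13.1 z144: [664.4 -27.9] 11.6
scene yellow [315. 312.] z12: [660.7 -29.7] 20.5 z144: [790.5 -22.2] 16.1
scene yellow [221. 306.] z12: [ 648.7 -196.9] 17.0 z144: [ 781.  -153.8] 13.4
scene yellow [240. 221.] z12: [ 377.6 -198.9] 52.9 z144: [ 567.7 -155.4] 41.6
scene yellow [324. 197.] z12: [282.4 -16.1] 24.9 z144: [492.8 -11.5] 19.6
scene green [493. 252.] z12: [487.6 328. ] 18.4 z144: [654.3 259.3] 14.5
scene green [326. 217.] z12: [354.7 -12. ] 21.7 z144: [549.6  -8.3] 17.1
scene blue [393. 305.] z12: [639.9 112.6] 24.2 z144: [774.1  89.8] 19.1
scene blue [326. 236.] z12: [437.4  -9.3] 30.2 z144: [614.7  -6.2] 23.8
scene red [176. 252.] z12: [ 484.8 -321.5] 28.5 z144: [ 652.  -251.9] 22.4
scene red [321. 258.] z12: [516.1 -14. ] 42.5 z144: [676.7  -9.9] 33.4
scene red [519. 209.] z12: [335.3 423.5] 39.1 z144: [534.4 334.5] 30.7
```

Call:
step_arm(
  motion=[
    {"slide": [58, 61, 0], "dr": [0, 0, -1.07], "jaw": 85},
    {"slide": [116, 122, 0], "dr": [0, 0, -2.14], "jaw": 85},
    {"slide": [175, 184, 0], "dr": [0, 0, -2.14], "jaw": 85},
    {"slide": [233, 245, 0], "dr": [0, 0, -2.14], "jaw": 85},
    {"slide": [292, 307, 0], "dr": [0, 0, -2.14], "jaw": 85},
    {"slide": [350, 368, 0], "dr": [0, 0, -2.14], "jaw": 85},
    {"slide": [409, 430, 0], "dr": [0, 0, -2.14], "jaw": 85},
    {"slide": [467, 491, 0], "dr": [0, 0, -2.14], "jaw": 85},
  ],
)

```text
clock: 1.15
position: [407.0, 147.7, 231.5]
ee_rot: [1.0, 0.0, 0.0, -0.0]
contact_force: [0.7, 0.4, -0.3]
gripper_width: 85.3
grasp_force: 0.0
```

Call:
step_arm(
  motion=[
    {"slide": [26, 52, -6], "jaw": 85},
    {"slide": [52, 104, -12], "jaw": 85},
    {"slide": [79, 158, -20], "jaw": 85},
    {"slide": [79, 158, -20], "jaw": 85},
    {"slide": [79, 158, -20], "jaw": 85},
    {"slide": [79, 158, -20], "jaw": 85},
    {"slide": [79, 158, -20], "jaw": 85},
    {"slide": [79, 158, -20], "jaw": 85},
  ],
)

```text
$.motion[0]: bad value
```

```bash
cat > look.py <<'E'
import sys
from h import *
# usage: look.py name  col:z ...  -> circles from wrist picture
T=pose(); i=optics.get_image("wrist"); cv2.imwrite(f"pics/{sys.argv[1]}.png",i); print("tcp",T[:3,3].round(1))
for a in sys.argv[2:]:
    col,z=a.split(":"); z=float(z)
    for c in blobs(mask(i,col,110 if col!="yellow" else 140),300):
        h=cv2.convexHull(c)[:,0]; o,r=circ(cast("wrist",h,z,T)); print(col,z,c.mean(0).round(),o.round(1),"r",r.round(1),"d",(o-T[:2,3]).round(1))
E
python3 look.py w1 yellow:144 green:108 blue:72 red:36
```

```text
tcp [407.  147.7 231.5]
yellow 144.0 [606.  98.] [488.5  -7.2] r 19.4 d [  81.5 -154.9]
blue 72.0 [524.  96.] [492.3  -2.8] r 28.3 d [  85.3 -150.5]
red 36.0 [ 33. 273.] [345.  403.1] r 39.3 d [-62.  255.4]
red 36.0 [502.  99.] [492.7  -2.5] r 33.1 d [  85.7 -150.2]
```

View pics/w1.png

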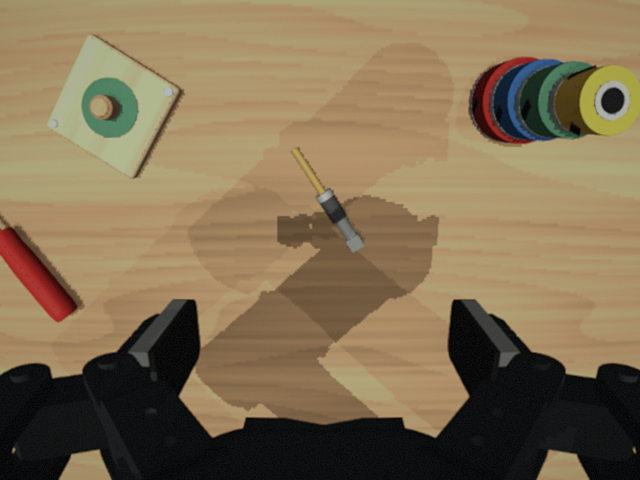

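The wrist view shows the stack at the upper right, with the yellow top at (610,100), and the green block at (110,105). The move was refused because each row needs "dr".

Call:
step_arm(
  motion=[
    {"slide": [26, 52, -6], "dr": [0, 0, 0], "jaw": 85},
    {"slide": [52, 104, -12], "dr": [0, 0, 0], "jaw": 85},
    {"slide": [80, 157, -20], "dr": [0, 0, 0], "jaw": 85},
    {"slide": [80, 157, -20], "dr": [0, 0, 0], "jaw": 85},
    {"slide": [80, 157, -20], "dr": [0, 0, 0], "jaw": 85},
    {"slide": [80, 157, -20], "dr": [0, 0, 0], "jaw": 85},
    {"slide": [80, 157, -20], "dr": [0, 0, 0], "jaw": 85},
    {"slide": [80, 157, -20], "dr": [0, 0, 0], "jaw": 85},
  ],
)

```text
clock: 2.2
position: [486.4, -6.6, 251.4]
ee_rot: [1.0, 0.001, 0.0, -0.0]
contact_force: [0.2, -0.1, -0.0]
gripper_width: 85.0
grasp_force: 0.0
```

```bash
python3 look.py w2 yellow:144 green:108 blue:72 red:36
```

```text
tcp [486.4  -6.6 251.4]
yellow 144.0 [526. 287.] [ 450.6 -137.3] r 28.8 d [ -35.8 -130.7]
yellow 144.0 [325. 214.] [494.   -7.2] r 16.2 d [ 7.6 -0.6]
yellow 144.0 [544.  16.] [ 615.1 -129.9] r 12.7 d [ 128.7 -123.3]
blue 72.0 [326. 186.] [493.2  -8. ] r 27.6 d [ 6.8 -1.4]
blue 72.0 [182.  24.] [626.2  95.7] r 24.3 d [139.8 102.3]
red 36.0 [629. 205.] [ 488.6 -299.7] r 31.2 d [   2.2 -293.2]
red 36.0 [326. 176.] [493.5  -8.4] r 32.8 d [ 7.1 -1.8]
```

View pics/w2.png

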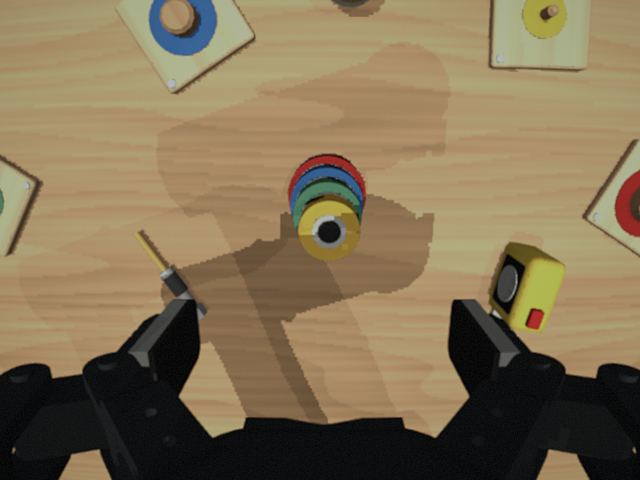

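Run:
```python
from h import *
T=pose(); print(cast("wrist",[[329,230],[329,199],[329,261],[298,230],[360,230]],144,T).round(1))
```

```text
[[489.1  -9.3 144. ]
 [508.2  -9.2 144. ]
 [469.2  -9.4 144. ]
 [489.    9.6 144. ]
 [489.1 -28.2 144. ]]
```

The yellow top is centred at (329,230), which gives (489,-9) and a radius of 19, as expected. I'll descend and grip.

Call:
step_arm(
  motion=[
    {"slide": [2.5, 2.5, 40], "dr": [0, 0, 0], "jaw": 85},
    {"slide": [2.5, 2.5, 80], "dr": [0, 0, 0], "jaw": 85},
    {"slide": [2.5, 2.5, 115], "dr": [0, 0, 0], "jaw": 70},
    {"slide": [2.5, 2.5, 130], "dr": [0, 0, 0], "jaw": 60},
    {"slide": [2.5, 2.5, 139], "dr": [0, 0, 0], "jaw": 50},
    {"slide": [2.5, 2.5, 139], "dr": [0, 0, 0], "jaw": 46},
    {"slide": [2.5, 2.5, 139], "dr": [0, 0, 0], "jaw": 34},
    {"slide": [2.5, 2.5, 139], "dr": [0, 0, 0], "jaw": 34},
  ],
)

```text
clock: 3.25
position: [489.7, -9.7, 113.2]
ee_rot: [1.0, 0.0, 0.001, -0.0]
contact_force: [0.5, 0.1, 1.4]
gripper_width: 36.3
grasp_force: 60.0
```

Call:
step_arm(
  motion=[
    {"slide": [0, 0, 0], "dr": [0, 0, 0], "jaw": 30},
    {"slide": [0, 0, 0], "dr": [0, 0, 0], "jaw": 30},
    {"slide": [0, 0, 0], "dr": [0, 0, 0], "jaw": 30},
    {"slide": [0, 0, -5], "dr": [0, 0, 0], "jaw": 30},
    {"slide": [0, 0, -15], "dr": [0, 0, 0], "jaw": 30},
    {"slide": [0, 0, -35], "dr": [0, 0, 0], "jaw": 30},
    {"slide": [0, 0, -60], "dr": [0, 0, 0], "jaw": 30},
    {"slide": [0, 0, -60], "dr": [0, 0, 0], "jaw": 30},
  ],
)

```text
clock: 4.25
position: [490.3, -9.6, 174.3]
ee_rot: [1.0, 0.0, 0.002, -0.001]
contact_force: [0.4, -0.3, -0.7]
gripper_width: 36.8
grasp_force: 60.0
```

```bash
python3 look.py w3 green:108 blue:72 red:36; python3 -c "
from h import *
cv2.imwrite('pics/s3.png',optics.get_image('scene')[100:330,150:480])"
```

```text
tcp [490.3  -9.6 174.3]
blue 72.0 [323. 211.] [494.2  -8. ] r 27.6 d [3.9 1.6]
blue 72.0 [143.  20.] [623.2  90.4] r 23.1 d [132.9 100. ]
red 36.0 [580. 371.] [ 370.5 -211.3] r 10.2 d [-119.8 -201.7]
red 36.0 [325. 195.] [494.2  -8.4] r 32.8 d [3.9 1.2]
```

View pics/w3.png

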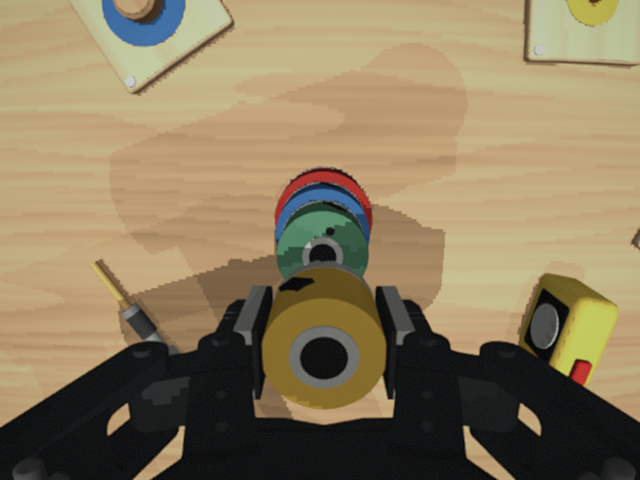

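View pics/s3.png

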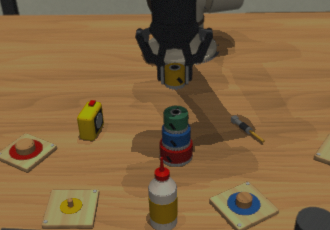

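The yellow saw is held level between the pads and the remaining three saws stand undisturbed, with the green top at about (323,240).

Run:
```python
from h import *
T=pose(); i=cv2.imread("pics/w3.png")
print(cast("wrist",[[324,357],[323,245]],[205],T).round(1), cast("wrist",[[323,245]],108,T).round(1))
```

```text
[[488.5  -9.4 205. ]
 [522.7  -9.1 205. ]] [[494.3  -8.9 108. ]]
```

Call:
step_arm(
  motion=[
    {"slide": [20, 24, 0], "dr": [0, 0, 0], "jaw": 30},
    {"slide": [50, 59, 0], "dr": [0, 0, 0], "jaw": 30},
    {"slide": [80, 95, 20], "dr": [0, 0, 0], "jaw": 30},
    {"slide": [110, 130, 50], "dr": [0, 0, 0], "jaw": 30},
    {"slide": [140, 166, 75], "dr": [0, 0, 0], "jaw": 30},
    {"slide": [158, 187, 90], "dr": [0, 0, 0], "jaw": 30},
    {"slide": [158, 187, 90], "dr": [0, 0, 0], "jaw": 30},
    {"slide": [158, 187, 90], "dr": [0, 0, 0], "jaw": 30},
  ],
)

```text
clock: 5.35
position: [646.3, -196.6, 81.2]
ee_rot: [1.0, -0.0, -0.001, -0.0]
contact_force: [-0.0, -0.2, 0.5]
gripper_width: 36.8
grasp_force: 60.1
```

```bash
python3 look.py w4 yellow:12
```

```text
tcp [ 646.3 -196.6   81.2]
yellow 12.0 [330. 339.] [ 587.1 -195.7] r 36.5 d [-59.2   0.9]
yellow 12.0 [327. 245.] [ 648.1 -195.3] r 19.4 d [1.8 1.3]
```

View pics/w4.png

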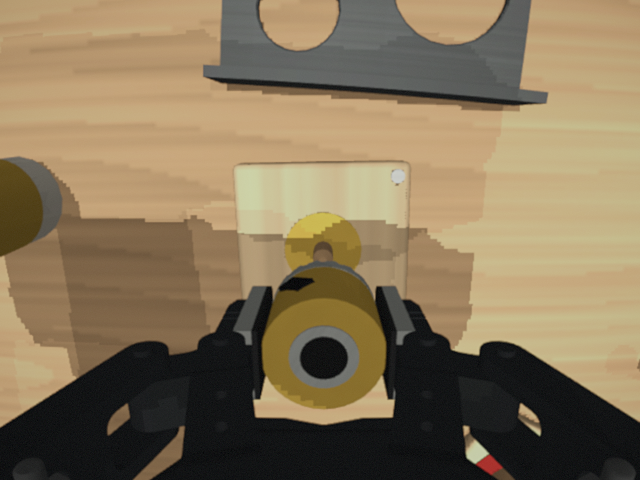

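The yellow disc is centred at (323,245), which gives (648,-195) with the right radius, and the saw needs about 3.5 mm more in x.

Call:
step_arm(
  motion=[
    {"slide": [3.5, -1, 20], "dr": [0, 0, 0], "jaw": 30},
    {"slide": [3.5, -1, 40], "dr": [0, 0, 0], "jaw": 30},
    {"slide": [3.5, -1, 52], "dr": [0, 0, 0], "jaw": 30},
    {"slide": [3.5, -1, 59], "dr": [0, 0, 0], "jaw": 30},
    {"slide": [3.5, -1, 62], "dr": [0, 0, 0], "jaw": 30},
    {"slide": [3.5, -1, 63.5], "dr": [0, 0, 0], "jaw": 30},
    {"slide": [3.5, -1, 64], "dr": [0, 0, 0], "jaw": 30},
    {"slide": [3.5, -1, 64], "dr": [0, 0, 0], "jaw": 30},
  ],
)

```text
clock: 6.4
position: [650.8, -196.0, 18.7]
ee_rot: [1.0, -0.0, 0.0, 0.0]
contact_force: [0.2, -0.4, -1.3]
gripper_width: 37.0
grasp_force: 60.1
```

Call:
step_arm(
  motion=[
    {"slide": [-0.5, 0, 1], "dr": [0, 0, 0], "jaw": 30},
    {"slide": [-0.5, 0, 1.5], "dr": [0, 0, 0], "jaw": 30},
    {"slide": [-0.5, 0, 1.5], "dr": [0, 0, 0], "jaw": 30},
    {"slide": [-0.5, 0, 1.5], "dr": [0, 0, 0], "jaw": 45},
    {"slide": [-0.5, 0, 1.5], "dr": [0, 0, 0], "jaw": 60},
    {"slide": [-0.5, 0, 1.5], "dr": [0, 0, 0], "jaw": 70},
    {"slide": [-0.5, 0, -20], "dr": [0, 0, 0], "jaw": 80},
    {"slide": [-0.5, 0, -60], "dr": [0, 0, 0], "jaw": 85},
  ],
)

```text
clock: 7.4
position: [648.8, -195.7, 76.8]
ee_rot: [1.0, -0.0, -0.002, -0.0]
contact_force: [1.0, -0.5, -0.3]
gripper_width: 85.2
grasp_force: 0.0
```

Call:
step_arm(
  motion=[
    {"slide": [0, 0, -60], "dr": [0, 0, 0], "jaw": 85},
    {"slide": [-30, -36, -120], "dr": [0, 0, 0], "jaw": 85},
    {"slide": [-70, -84, -140], "dr": [0, 0, 0], "jaw": 85},
    {"slide": [-110, -132, -140], "dr": [0, 0, 0], "jaw": 85},
    {"slide": [-157, -187, -140], "dr": [0, 0, 0], "jaw": 85},
    {"slide": [-157, -187, -140], "dr": [0, 0, 0], "jaw": 85},
    {"slide": [-157, -187, -140], "dr": [0, 0, 0], "jaw": 85},
    {"slide": [-157, -187, -140], "dr": [0, 0, 0], "jaw": 85},
  ],
)

```text
clock: 8.4
position: [493.7, -9.1, 218.5]
ee_rot: [1.0, -0.0, 0.0, 0.0]
contact_force: [0.2, -1.2, 0.3]
gripper_width: 84.9
grasp_force: 0.0
```

```bash
python3 look.py w5 green:108; python3 -c "
from h import *
a=optics.get_image('scene')[150:350,140:540];b=cv2.imread('pics/w5.png')
b=b[100:330,200:460];cv2.imwrite('pics/c5.png',np.hstack([np.vstack([a,np.zeros((30,400,3),np.uint8)]),b]))"
```

```text
tcp [493.7  -9.1 218.5]
```

View pics/c5.png

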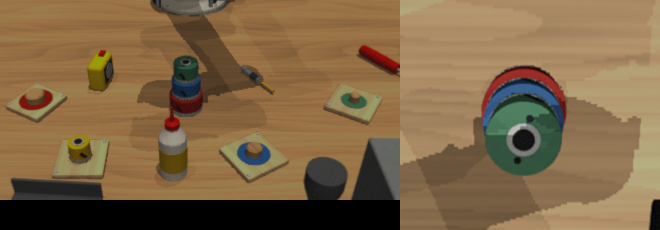

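Yellow stands on its block. The green saw's arbor hole is at about (324,238) in the wrist picture.

Run:
```python
from h import *
print(cast("wrist",[[324,237]],108,pose()).round(1))
```

```text
[[491.2  -9.1 108. ]]
```

Call:
step_arm(
  motion=[
    {"slide": [-2, 0, 45], "dr": [0, 0, 0], "jaw": 85},
    {"slide": [-2, 0, 90], "dr": [0, 0, 0], "jaw": 85},
    {"slide": [-2, 0, 120], "dr": [0, 0, 0], "jaw": 80},
    {"slide": [-2, 0, 135], "dr": [0, 0, 0], "jaw": 70},
    {"slide": [-2, 0, 142], "dr": [0, 0, 0], "jaw": 60},
    {"slide": [-2, 0, 142], "dr": [0, 0, 0], "jaw": 54},
    {"slide": [-2, 0, 142], "dr": [0, 0, 0], "jaw": 44},
    {"slide": [-2, 0, 142], "dr": [0, 0, 0], "jaw": 40},
  ],
)

```text
clock: 9.5
position: [491.7, -8.8, 77.0]
ee_rot: [1.0, 0.0, 0.001, -0.0]
contact_force: [0.4, 0.0, 0.6]
gripper_width: 47.2
grasp_force: 61.8
```

Call:
step_arm(
  motion=[
    {"slide": [0, 0, 0], "dr": [0, 0, 0], "jaw": 40},
    {"slide": [0, 0, 0], "dr": [0, 0, 0], "jaw": 40},
    {"slide": [0, 0, -5], "dr": [0, 0, 0], "jaw": 40},
    {"slide": [0, 0, -15], "dr": [0, 0, 0], "jaw": 40},
    {"slide": [0, 0, -35], "dr": [0, 0, 0], "jaw": 40},
    {"slide": [0, 0, -60], "dr": [0, 0, 0], "jaw": 40},
    {"slide": [0, 0, -60], "dr": [0, 0, 0], "jaw": 40},
    {"slide": [0, 0, -60], "dr": [0, 0, 0], "jaw": 40},
  ],
)

```text
clock: 10.5
position: [490.4, -8.9, 135.8]
ee_rot: [1.0, -0.0, -0.001, -0.0]
contact_force: [0.0, 0.8, -1.4]
gripper_width: 47.0
grasp_force: 61.7
```

```bash
python3 look.py w6 blue:72 red:36
```

```text
tcp [490.4  -8.9 135.8]
blue 72.0 [323. 234.] [494.2  -8. ] r 28.0 d [3.8 0.9]
blue 72.0 [118.  13.] [621.2  87. ] r 22.5 d [130.8  95.9]
red 36.0 [325. 203.] [494.9  -8.5] r 32.6 d [4.5 0.5]
```

View pics/w6.png

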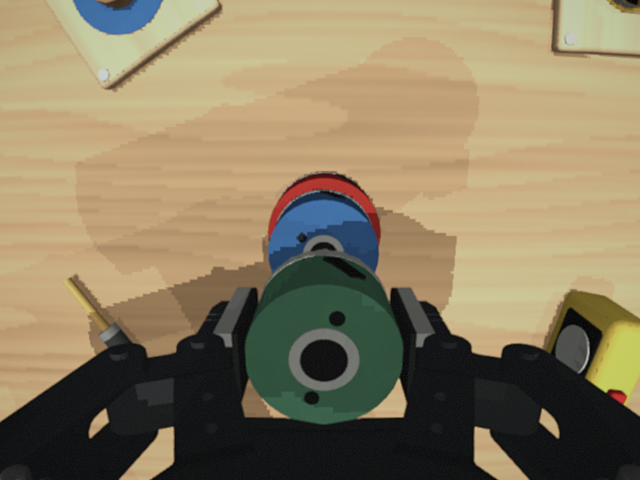

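The green saw is held level with its hole at (324,360), and blue and red are still standing. I'll go to the green block.

Call:
step_arm(
  motion=[
    {"slide": [-1, -25, 0], "dr": [0, 0, 0], "jaw": 40},
    {"slide": [-1, -75, 0], "dr": [0, 0, 0], "jaw": 40},
    {"slide": [-1, -130, 0], "dr": [0, 0, 0], "jaw": 40},
    {"slide": [-1, -185, 0], "dr": [0, 0, 0], "jaw": 40},
    {"slide": [-1, -240, 20], "dr": [0, 0, 0], "jaw": 40},
    {"slide": [-1, -290, 40], "dr": [0, 0, 0], "jaw": 40},
    {"slide": [-1, -325, 50], "dr": [0, 0, 0], "jaw": 40},
    {"slide": [-1, -338, 55], "dr": [0, 0, 0], "jaw": 40},
  ],
)

```text
clock: 11.55
position: [489.2, 330.3, 79.1]
ee_rot: [1.0, 0.001, -0.001, 0.001]
contact_force: [0.8, -0.5, -0.7]
gripper_width: 47.2
grasp_force: 61.9
```

Call:
step_arm(
  motion=[
    {"slide": [0, 0, 0], "dr": [0, 0, 0], "jaw": 40},
    {"slide": [0, 0, 0], "dr": [0, 0, 0], "jaw": 40},
    {"slide": [0, 0, 0], "dr": [0, 0, 0], "jaw": 40},
    {"slide": [0, 0, 0], "dr": [0, 0, 0], "jaw": 40},
    {"slide": [0, 0, 0], "dr": [0, 0, 0], "jaw": 40},
    {"slide": [0, 0, 0], "dr": [0, 0, 0], "jaw": 40},
    {"slide": [0, 0, 0], "dr": [0, 0, 0], "jaw": 40},
    {"slide": [0, 0, 0], "dr": [0, 0, 0], "jaw": 40},
  ],
)

```text
clock: 12.55
position: [490.1, 329.2, 81.3]
ee_rot: [1.0, 0.0, 0.0, 0.0]
contact_force: [0.1, -0.1, -1.2]
gripper_width: 46.9
grasp_force: 61.9
```

```bash
python3 look.py w7 green:12; python3 -c "
from h import *
T=pose();i=cv2.imread('pics/w7.png');m=mask(i,'green',90,35);m[285:]=0
for c in blobs(m,200):
    c=c[(c[:,1]<250)];P=cast('wrist',c,12,T); print(c.min(0),c.max(0),P.min(0).round(1),P.max(0).round(1))"
```

```text
tcp [490.1 329.2  81.3]Traceback (most recent call last):
  File "<string>", line 5, in <module>
    c=c[(c[:,1]<250)];P=cast('wrist',c,12,T); print(c.min(0),c.max(0),P.min(0).round(1),P.max(0).round(1))
                        ~~~~^^^^^^^^^^^^^^^^
  File "h.py", line 8, in cast
    p=cv2.undistortPoints(np.array(uv,float).reshape(-1,1,2),K,np.array([c["k1"],0,0,0.]))[:,0]
      ~~~~~~~~~~~~~~~~~~~^^^^^^^^^^^^^^^^^^^^^^^^^^^^^^^^^^^^^^^^^^^^^^^^^^^^^^^^^^^^^^^^^
cv2.error: OpenCV(4.12.0) /io/opencv/modules/calib3d/src/undistort.dispatch.cpp:347: error: (-215:Assertion failed) CV_IS_MAT(_src) && CV_IS_MAT(_dst) && (_src->rows == 1 || _src->cols == 1) && (_dst->rows == 1 || _dst->cols == 1) && _src->cols + _src->rows - 1 == _dst->rows + _dst->cols - 1 && (CV_MAT_TYPE(_src->type) == CV_32FC2 || CV_MAT_TYPE(_src->type) == CV_64FC2) && (CV_MAT_TYPE(_dst->type) == CV_32FC2 || CV_MAT_TYPE(_dst->type) == CV_64FC2) in function 'cvUndistortPointsInternal'
```

View pics/w7.png

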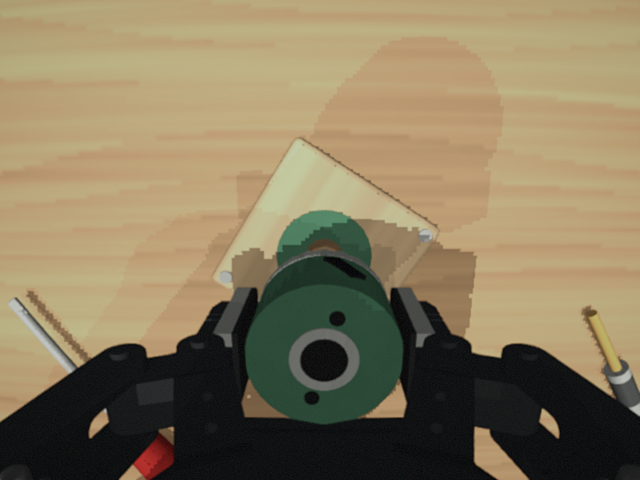

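The green disc spans columns 278–371 with its top edge at row 210. The saw hole is at (324,360).

Run:
```python
from h import *
T=pose();print(cast("wrist",[[324,210],[278,255],[371,255]],12,T).round(1),cast("wrist",[[324,360]],112,T).round(1))
```

```text
[[512.9 329.7  12. ]
 [488.8 353.8  12. ]
 [488.8 305.   12. ]] [[487.5 329.7 112. ]]
```

Aligned, so I'll lower it.

Call:
step_arm(
  motion=[
    {"slide": [0, 0, 20], "dr": [0, 0, 0], "jaw": 40},
    {"slide": [0, 0, 40], "dr": [0, 0, 0], "jaw": 40},
    {"slide": [0, 0, 53], "dr": [0, 0, 0], "jaw": 40},
    {"slide": [0, 0, 60], "dr": [0, 0, 0], "jaw": 40},
    {"slide": [0, 0, 63], "dr": [0, 0, 0], "jaw": 40},
    {"slide": [0, 0, 64.5], "dr": [0, 0, 0], "jaw": 40},
    {"slide": [0, 0, 64.5], "dr": [0, 0, 0], "jaw": 40},
    {"slide": [0, 0, 64.5], "dr": [0, 0, 0], "jaw": 40},
  ],
)

```text
clock: 13.6
position: [490.3, 329.3, 17.2]
ee_rot: [1.0, 0.0, 0.0, -0.0]
contact_force: [0.1, -0.2, -0.6]
gripper_width: 47.1
grasp_force: 62.0
```

Call:
step_arm(
  motion=[
    {"slide": [0, 0, 0.5], "dr": [0, 0, 0], "jaw": 40},
    {"slide": [0, 0, 0.5], "dr": [0, 0, 0], "jaw": 50},
    {"slide": [0, 0, 0.5], "dr": [0, 0, 0], "jaw": 60},
    {"slide": [0, 0, 0.5], "dr": [0, 0, 0], "jaw": 70},
    {"slide": [0, 0, 0.5], "dr": [0, 0, 0], "jaw": 78},
    {"slide": [0, 0, -15], "dr": [0, 0, 0], "jaw": 85},
    {"slide": [0, 0, -55], "dr": [0, 0, 0], "jaw": 85},
    {"slide": [0, 0, -110], "dr": [0, 0, 0], "jaw": 85},
  ],
)

```text
clock: 14.6
position: [489.6, 328.5, 127.8]
ee_rot: [1.0, 0.0, -0.001, 0.001]
contact_force: [1.4, 1.1, -0.2]
gripper_width: 85.2
grasp_force: 0.0
```

Call:
step_arm(
  motion=[
    {"slide": [0, 50, -45], "dr": [0, 0, 0], "jaw": 85},
    {"slide": [0, 105, -45], "dr": [0, 0, 0], "jaw": 85},
    {"slide": [0, 160, -45], "dr": [0, 0, 0], "jaw": 85},
    {"slide": [0, 220, -45], "dr": [0, 0, 0], "jaw": 85},
    {"slide": [0, 280, -45], "dr": [0, 0, 0], "jaw": 85},
    {"slide": [1, 338, -45], "dr": [0, 0, 0], "jaw": 85},
    {"slide": [1, 338, -45], "dr": [0, 0, 0], "jaw": 85},
    {"slide": [1, 338, -45], "dr": [0, 0, 0], "jaw": 85},
  ],
)

```text
clock: 15.6
position: [491.4, -9.0, 172.7]
ee_rot: [1.0, -0.0, 0.001, -0.0]
contact_force: [-0.1, 0.3, 0.1]
gripper_width: 85.0
grasp_force: 0.0
```

```bash
python3 look.py w8 blue:72 red:36; python3 -c "
from h import *
a=optics.get_image('scene')[150:350,140:540];b=cv2.imread('pics/w8.png')
b=b[100:330,200:460];cv2.imwrite('pics/c8.png',np.hstack([np.vstack([a,np.zeros((30,400,3),np.uint8)]),b]))"
```

```text
tcp [491.4  -9.  172.7]
blue 72.0 [323. 233.] [492.8  -8. ] r 28.6 d [1.4 1. ]
blue 72.0 [143.  20.] [623.3  90.4] r 23.1 d [132.   99.3]
red 36.0 [326. 196.] [494.6  -8.5] r 32.7 d [3.2 0.5]
```

View pics/c8.png

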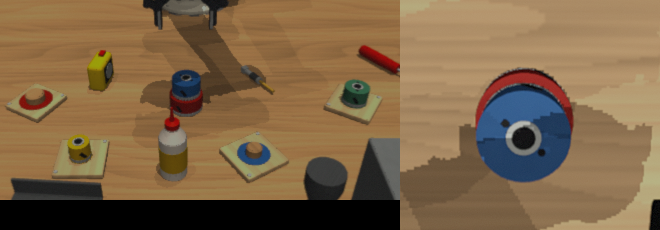

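Green is seated and the blue top is clear, with a measured radius of 28.6 mm as expected.

Call:
step_arm(
  motion=[
    {"slide": [1, -0.5, 45], "dr": [0, 0, 0], "jaw": 85},
    {"slide": [1, -0.5, 85], "dr": [0, 0, 0], "jaw": 85},
    {"slide": [1, -0.5, 112], "dr": [0, 0, 0], "jaw": 85},
    {"slide": [1, -0.5, 126], "dr": [0, 0, 0], "jaw": 78},
    {"slide": [1, -0.5, 132], "dr": [0, 0, 0], "jaw": 70},
    {"slide": [1, -0.5, 132], "dr": [0, 0, 0], "jaw": 62},
    {"slide": [1, -0.5, 132], "dr": [0, 0, 0], "jaw": 53},
    {"slide": [1, -0.5, 132], "dr": [0, 0, 0], "jaw": 49},
  ],
)

```text
clock: 16.7
position: [493.1, -8.0, 41.1]
ee_rot: [1.0, 0.0, 0.001, -0.0]
contact_force: [-0.7, 0.5, 5.1]
gripper_width: 55.8
grasp_force: 64.3
```

Call:
step_arm(
  motion=[
    {"slide": [0, 0, 0], "dr": [0, 0, 0], "jaw": 49},
    {"slide": [0, 0, 0], "dr": [0, 0, 0], "jaw": 49},
    {"slide": [0, 0, -5], "dr": [0, 0, 0], "jaw": 49},
    {"slide": [0, 0, -15], "dr": [0, 0, 0], "jaw": 49},
    {"slide": [0, 0, -35], "dr": [0, 0, 0], "jaw": 49},
    {"slide": [0, 0, -60], "dr": [0, 0, 0], "jaw": 49},
    {"slide": [0, 0, -60], "dr": [0, 0, 0], "jaw": 49},
    {"slide": [0, 0, -60], "dr": [0, 0, 0], "jaw": 49},
  ],
)

```text
clock: 17.7
position: [491.5, -8.5, 99.4]
ee_rot: [1.0, -0.0, -0.0, -0.0]
contact_force: [-0.1, -0.6, -1.3]
gripper_width: 56.0
grasp_force: 63.7
```

Call:
step_arm(
  motion=[
    {"slide": [20, -16, 0], "dr": [0, 0, 0], "jaw": 49},
    {"slide": [55, -45, 0], "dr": [0, 0, 0], "jaw": 49},
    {"slide": [90, -74, 0], "dr": [0, 0, 0], "jaw": 49},
    {"slide": [125, -103, 10], "dr": [0, 0, 0], "jaw": 49},
    {"slide": [149, -122, 18], "dr": [0, 0, 0], "jaw": 49},
    {"slide": [149, -122, 18], "dr": [0, 0, 0], "jaw": 49},
    {"slide": [149, -122, 18], "dr": [0, 0, 0], "jaw": 49},
    {"slide": [149, -122, 18], "dr": [0, 0, 0], "jaw": 49},
  ],
)

```text
clock: 18.7
position: [640.3, 112.9, 81.8]
ee_rot: [1.0, -0.0, -0.0, 0.0]
contact_force: [-0.3, 0.2, -0.7]
gripper_width: 55.6
grasp_force: 63.8
```

```bash
python3 look.py w9
```

```text
tcp [640.3 112.9  81.8]
```

View pics/w9.png

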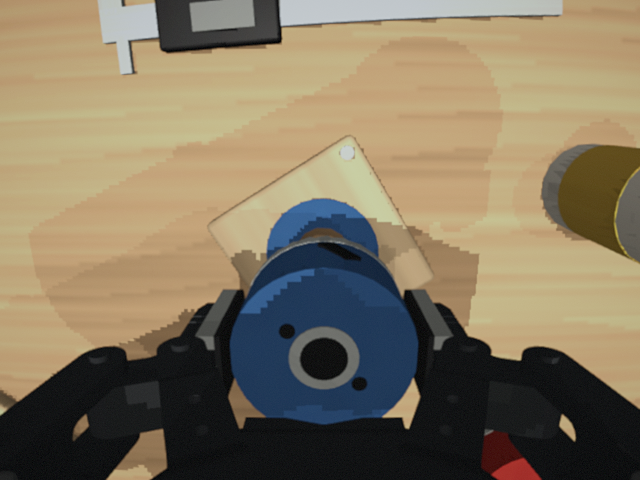

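The blue disc spans columns 267–379 with its top edge at row 198. The saw hole is at (324,358).

Run:
```python
from h import *
T=pose();print(cast("wrist",[[323,198],[267,247],[379,247]],12,T).round(1),cast("wrist",[[324,358]],113,T).round(1))
```

```text
[[669.4 113.9  12. ]
 [643.4 143.3  12. ]
 [643.4  84.6  12. ]] [[638.8 113.5 113. ]]
```

Call:
step_arm(
  motion=[
    {"slide": [1, 0, 20], "dr": [0, 0, 0], "jaw": 49},
    {"slide": [1, 0, 40], "dr": [0, 0, 0], "jaw": 49},
    {"slide": [1, 0, 53], "dr": [0, 0, 0], "jaw": 49},
    {"slide": [1, 0, 60], "dr": [0, 0, 0], "jaw": 49},
    {"slide": [1, 0, 63], "dr": [0, 0, 0], "jaw": 49},
    {"slide": [1, 0, 64.5], "dr": [0, 0, 0], "jaw": 49},
    {"slide": [1, 0, 64.5], "dr": [0, 0, 0], "jaw": 49},
    {"slide": [1, 0, 64.5], "dr": [0, 0, 0], "jaw": 49},
  ],
)

```text
clock: 19.75
position: [642.4, 113.7, 17.7]
ee_rot: [1.0, 0.0, 0.0, -0.0]
contact_force: [0.9, 0.1, -1.0]
gripper_width: 55.4
grasp_force: 63.8
```

Call:
step_arm(
  motion=[
    {"slide": [-1, 0, 0.5], "dr": [0, 0, 0], "jaw": 49},
    {"slide": [-1, 0, 1], "dr": [0, 0, 0], "jaw": 49},
    {"slide": [-1, 0, 1], "dr": [0, 0, 0], "jaw": 60},
    {"slide": [-1, 0, 1], "dr": [0, 0, 0], "jaw": 70},
    {"slide": [-1, 0, 1], "dr": [0, 0, 0], "jaw": 80},
    {"slide": [-1, 0, 1], "dr": [0, 0, 0], "jaw": 85},
    {"slide": [-1, 0, -30], "dr": [0, 0, 0], "jaw": 85},
    {"slide": [-1, 0, -80], "dr": [0, 0, 0], "jaw": 85},
  ],
)

```text
clock: 20.75
position: [639.8, 113.1, 96.0]
ee_rot: [1.0, -0.0, -0.002, 0.001]
contact_force: [0.4, 0.5, -0.1]
gripper_width: 85.1
grasp_force: 0.0
```

Call:
step_arm(
  motion=[
    {"slide": [0, 0, -50], "dr": [0, 0, 0], "jaw": 85},
    {"slide": [-40, 33, -50], "dr": [0, 0, 0], "jaw": 85},
    {"slide": [-80, 66, -50], "dr": [0, 0, 0], "jaw": 85},
    {"slide": [-120, 99, -50], "dr": [0, 0, 0], "jaw": 85},
    {"slide": [-148, 122, -50], "dr": [0, 0, 0], "jaw": 85},
    {"slide": [-148, 122, -50], "dr": [0, 0, 0], "jaw": 85},
    {"slide": [-148, 122, -50], "dr": [0, 0, 0], "jaw": 85},
    {"slide": [-148, 122, -50], "dr": [0, 0, 0], "jaw": 85},
  ],
)

```text
clock: 21.75
position: [494.0, -7.8, 147.3]
ee_rot: [1.0, 0.0, 0.0, -0.0]
contact_force: [0.5, -0.8, 0.0]
gripper_width: 85.0
grasp_force: 0.0
```

```bash
python3 look.py w10 red:36; python3 -c "
from h import *
a=optics.get_image('scene')[150:350,140:540];b=cv2.imread('pics/w10.png')
b=b[100:330,200:460];cv2.imwrite('pics/c10.png',np.hstack([np.vstack([a,np.zeros((30,400,3),np.uint8)]),b]))"
```

```text
tcp [494.   -7.8 147.3]
red 36.0 [326. 232.] [493.7  -8.2] r 33.6 d [-0.4 -0.4]
```

View pics/c10.png

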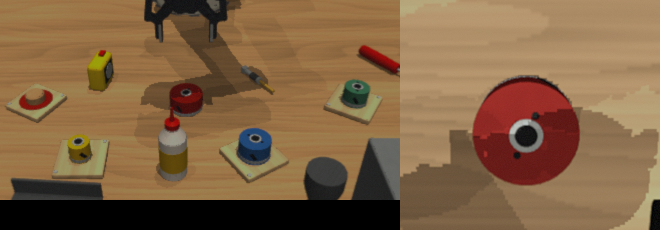

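Blue is seated. Red is centred under the gripper with a measured radius of 33.6.

Call:
step_arm(
  motion=[
    {"slide": [0, 0.5, 45], "dr": [0, 0, 0], "jaw": 85},
    {"slide": [0, 0.5, 85], "dr": [0, 0, 0], "jaw": 85},
    {"slide": [0, 0.5, 115], "dr": [0, 0, 0], "jaw": 85},
    {"slide": [0, 0.5, 134], "dr": [0, 0, 0], "jaw": 85},
    {"slide": [0, 0.5, 141.5], "dr": [0, 0, 0], "jaw": 83},
    {"slide": [0, 0.5, 141.5], "dr": [0, 0, 0], "jaw": 75},
    {"slide": [0, 0.5, 141.5], "dr": [0, 0, 0], "jaw": 66},
    {"slide": [0, 0.5, 141.5], "dr": [0, 0, 0], "jaw": 60},
  ],
)

```text
clock: 22.85
position: [493.9, -8.7, 7.0]
ee_rot: [1.0, 0.0, 0.001, -0.0]
contact_force: [-0.8, 0.2, 4.7]
gripper_width: 65.6
grasp_force: 66.3
```

Call:
step_arm(
  motion=[
    {"slide": [0, 0, 0], "dr": [0, 0, 0], "jaw": 59},
    {"slide": [0, 0, 0], "dr": [0, 0, 0], "jaw": 59},
    {"slide": [0, 0, -5], "dr": [0, 0, 0], "jaw": 59},
    {"slide": [0, 0, -20], "dr": [0, 0, 0], "jaw": 59},
    {"slide": [0, 0, -50], "dr": [0, 0, 0], "jaw": 59},
    {"slide": [0, 0, -90], "dr": [0, 0, 0], "jaw": 59},
    {"slide": [0, 0, -110], "dr": [0, 0, 0], "jaw": 59},
    {"slide": [0, 0, -110], "dr": [0, 0, 0], "jaw": 59},
  ],
)

```text
clock: 23.85
position: [493.9, -8.6, 117.3]
ee_rot: [1.0, -0.0, 0.002, -0.001]
contact_force: [-0.1, 0.8, -2.8]
gripper_width: 65.7
grasp_force: 67.0
```

Call:
step_arm(
  motion=[
    {"slide": [-1, 25, 0], "dr": [0, 0, 0], "jaw": 59},
    {"slide": [-3, 75, 0], "dr": [0, 0, 0], "jaw": 59},
    {"slide": [-4, 125, 0], "dr": [0, 0, 0], "jaw": 59},
    {"slide": [-5, 175, 0], "dr": [0, 0, 0], "jaw": 59},
    {"slide": [-6, 225, 0], "dr": [0, 0, 0], "jaw": 59},
    {"slide": [-8, 275, 10], "dr": [0, 0, 0], "jaw": 59},
    {"slide": [-9, 303, 25], "dr": [0, 0, 0], "jaw": 59},
    {"slide": [-9, 312, 34], "dr": [0, 0, 0], "jaw": 59},
  ],
)

```text
clock: 24.85
position: [482.3, -321.8, 79.0]
ee_rot: [1.0, -0.002, -0.002, -0.001]
contact_force: [0.2, 0.6, -2.0]
gripper_width: 65.9
grasp_force: 67.0
```

Call:
step_arm(
  motion=[
    {"slide": [0, 0, 0], "dr": [0, 0, 0], "jaw": 59},
    {"slide": [0, 0, 0], "dr": [0, 0, 0], "jaw": 59},
    {"slide": [0, 0, 0], "dr": [0, 0, 0], "jaw": 59},
    {"slide": [0, 0, 0], "dr": [0, 0, 0], "jaw": 59},
    {"slide": [0, 0, 0], "dr": [0, 0, 0], "jaw": 59},
    {"slide": [0, 0, 0], "dr": [0, 0, 0], "jaw": 59},
    {"slide": [0, 0, 0], "dr": [0, 0, 0], "jaw": 59},
    {"slide": [0, 0, 0], "dr": [0, 0, 0], "jaw": 59},
  ],
)

```text
clock: 25.85
position: [484.1, -320.9, 81.8]
ee_rot: [1.0, -0.0, -0.0, -0.0]
contact_force: [-0.6, -0.1, -0.7]
gripper_width: 65.6
grasp_force: 67.1
```

```bash
python3 look.py w11
```

```text
tcp [ 484.1 -320.9   81.8]
```

View pics/w11.png

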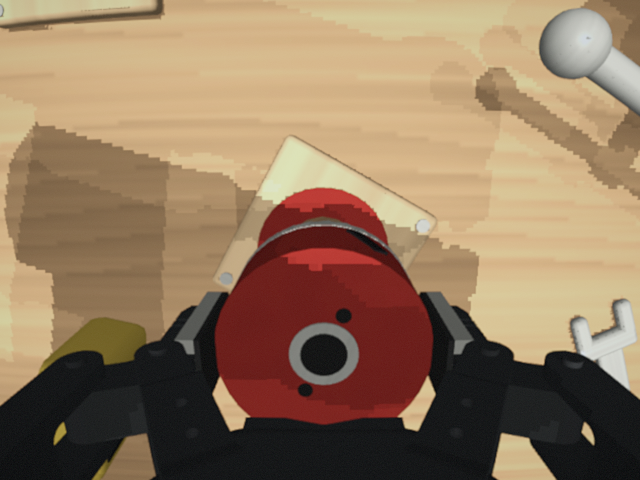

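The red disc spans columns 258–387 with its top edge at row 188. The saw hole is at (324,354).

Run:
```python
from h import *
T=pose();print(cast("wrist",[[323,188],[258,240],[387,240],[60,400]],12,T).round(1),cast("wrist",[[324,354]],111,T).round(1))
```

```text
[[ 518.1 -319.9   12. ]
 [ 490.8 -286.    12. ]
 [ 490.9 -353.3   12. ]
 [ 387.9 -157.2   12. ]] [[ 482.7 -320.4  111. ]]
```

Call:
step_arm(
  motion=[
    {"slide": [1, -0.5, 20], "dr": [0, 0, 0], "jaw": 59},
    {"slide": [1, -0.5, 38], "dr": [0, 0, 0], "jaw": 59},
    {"slide": [1, -0.5, 50], "dr": [0, 0, 0], "jaw": 59},
    {"slide": [1, -0.5, 57], "dr": [0, 0, 0], "jaw": 59},
    {"slide": [1, -0.5, 60], "dr": [0, 0, 0], "jaw": 59},
    {"slide": [1, -0.5, 62], "dr": [0, 0, 0], "jaw": 59},
    {"slide": [1, -0.5, 62.5], "dr": [0, 0, 0], "jaw": 59},
    {"slide": [1, -0.5, 62.5], "dr": [0, 0, 0], "jaw": 59},
  ],
)

```text
clock: 26.9
position: [485.3, -320.5, 19.6]
ee_rot: [1.0, 0.0, 0.0, 0.0]
contact_force: [0.4, -0.5, -0.8]
gripper_width: 65.5
grasp_force: 67.1
```

Call:
step_arm(
  motion=[
    {"slide": [0, 0, 0.5], "dr": [0, 0, 0], "jaw": 59},
    {"slide": [0, 0, 1], "dr": [0, 0, 0], "jaw": 59},
    {"slide": [0, 0, 1], "dr": [0, 0, 0], "jaw": 70},
    {"slide": [0, 0, 1], "dr": [0, 0, 0], "jaw": 80},
    {"slide": [0, 0, 1], "dr": [0, 0, 0], "jaw": 85},
    {"slide": [0, 0, 1], "dr": [0, 0, 0], "jaw": 85},
    {"slide": [0, 0, 0], "dr": [0, 0, 0], "jaw": 85},
    {"slide": [0, 0, -20], "dr": [0, 0, 0], "jaw": 85},
  ],
)

```text
clock: 27.9
position: [483.9, -319.9, 38.1]
ee_rot: [1.0, -0.0, -0.002, -0.001]
contact_force: [0.1, 0.0, -0.4]
gripper_width: 85.4
grasp_force: 0.0
```

Call:
step_arm(
  motion=[
    {"slide": [0, 0, -40], "dr": [0, 0, 0], "jaw": 85},
    {"slide": [0, 0, -80], "dr": [0, 0, 0], "jaw": 85},
    {"slide": [0, 0, -130], "dr": [0, 0, 0], "jaw": 85},
    {"slide": [0, 0, -170], "dr": [0, 0, 0], "jaw": 85},
    {"slide": [0, 0, -170], "dr": [0, 0, 0], "jaw": 85},
    {"slide": [0, 0, -170], "dr": [0, 0, 0], "jaw": 85},
    {"slide": [0, 0, -170], "dr": [0, 0, 0], "jaw": 85},
    {"slide": [0, 0, -170], "dr": [0, 0, 0], "jaw": 85},
  ],
)

```text
clock: 28.9
position: [484.7, -320.2, 208.1]
ee_rot: [1.0, -0.0, -0.001, -0.0]
contact_force: [-0.5, -0.3, 0.0]
gripper_width: 84.9
grasp_force: 0.0
```

```bash
python3 look.py w12 red:48; python3 -c "
from h import *
a=optics.get_image('scene')[150:350,140:540];b=cv2.imread('pics/w12.png')
b=b[100:330,200:460];cv2.imwrite('pics/c12.png',np.hstack([np.vstack([a,np.zeros((30,400,3),np.uint8)]),b]))
t=optics.get_image('top')
for col in HUE:
  for c in blobs(mask(t,col,130)):
    u=c.mean(0)
    if 140<u[0]<470 and 160<u[1]<320: o,r=circ(cast('top',c,48)); print(col,u.round(),o.round(1),r.round(1))"
```

```text
tcp [ 484.7 -320.2  208.1]
red 48.0 [325. 200.] [ 486.3 -319.7] r 34.0 d [1.6 0.6]
blue [259. 196.] [636.4 112.5] 26.7
red [456. 264.] [ 476.5 -340.2] 14.0
red [320. 172.] [691.  -30.1] 12.0
```

View pics/c12.png

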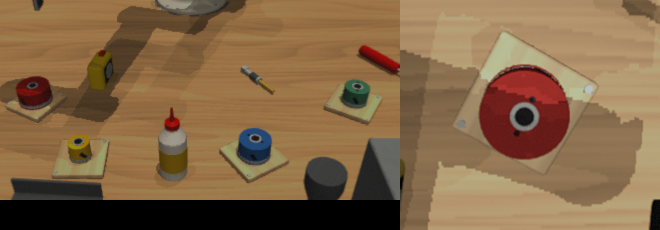

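All four saws stand flat and centred on their own blocks, and the bottle and tape have not moved. I'm handing in the job.

```bash
python3 -c "
from bench import arm
print(arm.job_done())"
```

```text
the job is handed in; nothing more can be done
None
```

I put all four hole saws away, each on its own colour's block and sitting flat over the plug, without moving the oil bottle or tape measure, and handed the job in at about 29 s; no verdict came back.

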